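# Lock a pressure cap on the tester and start the test

## Task

The black pressure cap is sitting loose on the tester's brass neck: turn it clockwise (seen from above) until its lugs drop into the neck, and carry on clockwise until it stops, then let go of it. Only then press the flat green test key until you feel it is fully down, and keep it down for a second without leaning hard on it. Touch none of the other keys, keep the cap on the neck, and leave the stock around the tester where it is.

Things in the scene. Friction and masses are not known exactly. Their poses are not given: they have to be found in the camera images.
- tester: Fixed pressure-cap tester, blue box 220 x 220 mm. Origin: centre of its underside; +x runs from its key side to its back, +y to its left, z up. Front half: grey key panel sloping up at 15 degrees from 30 mm high at the front edge to 60 mm. Rear half: level deck 60 mm high with the brass neck (axis at x +50, y -35 mm) and two small adaptors (x 40 to 80, y +68 mm, 15 mm above the deck).
- neck_top (a point): Centre of the top of the neck's rim, 84 mm above the bench, on the neck's vertical axis; axes as the tester's. The rim is a flange 51 mm across and 4 mm thick, hidden under the cap, with three notches 120 degrees apart, the first towards the tester's +x.
- cap_grip (a point): Centre of the loose cap's grip bar: black, 54 mm long (cap's x), 13 mm wide (y), 20 mm high, on a round black cap 62 mm across with a yellow disc. The point is 10 mm below the bar's top, 10 mm above the round top. Cap 0.07 to 0.13 kg, kept central by a plug in the neck. At the start three lugs under it rest on the rim and this point is 26 mm above the rim; 16 mm once dropped.
- cap_arrow (a point): White-marked end of the bar: a point on the cap 30 mm from its axis along cap's +x; one of its 3 lugs (120 degrees apart) is below. 0.3 to 1.4 rad clockwise of the start the lugs meet the notches (within 0.12 rad) and the cap, if not held, drops 10 mm by its own weight; gripped tight, it must be lowered with light pressure. It then turns about 0.75 rad on clockwise to a firm stop.
- lock_a (a point): Fixed point 30 mm from the neck axis, 0.75 rad clockwise of the tester's +x. The cap is home against its stop when its white-marked end is over lock_a, lock_b or lock_c.
- lock_b (a point): As lock_a, 120 degrees anticlockwise of it.
- lock_c (a point): As lock_a, 240 degrees anticlockwise of it.
- key_test: Green test key with a white dot, rightmost (tester's -y) of four flat keys in a row 46 mm apart near the panel's front. 28 mm wide (y), 24 mm deep, 2.5 mm proud of the panel. Origin: its centre, level with the panel; z square to the panel (15 degrees off vertical). Gives only 1.5 mm: starts to yield at 1.6 N, registers at 4.5 N, fully down at 7.6 N, spoilt above 30 N.
- test_face (a point): Centre of the top face of the green test key; same axes as the key.
- key_stop: Red stop key with a white square, next to the green one on its left. Not to be pressed. Origin and size as the green key.
- key_down: White arrow key, left of the red one. Not to be pressed.
- key_up: White arrow key, leftmost. Not to be pressed.
- filter: Loose orange oil filter, upright cylinder 76 mm across, 95 mm high, left of the tester. Origin: centre of its underside.
- red_carton: Loose dark red carton 75 x 75 mm, 115 mm high, left of the tester. Origin: centre of its underside.
- spare_cap: Loose grey cap of another type, 54 mm across, 32 mm high, on the bench to the right of the tester; not the one to be tested. Origin: centre of its underside.
- bearing: Loose steel bearing ring 62 mm across, 18 mm high, on the bench to the right of the tester. Origin: centre of its underside.
- spanner: Loose spanner 170 mm long, lying on the bench in front of the tester. Origin: about the middle of its length, on the bench.

How it is judged (in metres and radians):
On the way, in this order (a step that is already met when the one before it is completed fails the run):
1. the cap's lugs have dropped into the neck (the cap is about 10 mm lower than at the start) (z of cap_grip in the frame of tester below 0.1035 m), for 0.1 s.
2. the cap is turned clockwise against its stop, to within about 0.2 rad (z of cap_grip in the frame of tester below 0.1035 m and (horizontal distance between cap_arrow and lock_a below 0.0075 m or horizontal distance between cap_arrow and lock_b below 0.0075 m or horizontal distance between cap_arrow and lock_c below 0.0075 m)), for 0.2 s.
3. the green key is pressed with at least 4.5 N for half a second, with the cap locked and let go (all of step 2 and contact force between key_test and anything else above 4.5 N and contact force between cap and the fingers below 0.2 N), for 0.5 s.
At the end, for the whole second after the job is handed in: The cap sits down in the neck, level to 0.08 rad and within about 0.2 rad of its clockwise stop (its marked end within 7.5 mm of lock_a, lock_b or lock_c), and nothing presses the green key any more (all of step 2 and angle between cap_grip's own z axis and vertical below 0.08 rad and contact force between key_test and anything else below 0.3 N); the robot touches nothing.
It fails at once if the green key is pressed (over 2.5 N) before the cap is locked (contact force between key_test and anything else above 2.5 N and not (z of cap_grip in the frame of tester below 0.1035 m and (horizontal distance between cap_arrow and lock_a below 0.0075 m or horizontal distance between cap_arrow and lock_b below 0.0075 m or horizontal distance between cap_arrow and lock_c below 0.0075 m))).
It fails at once if the green key is pressed with more than 30 N (contact force between key_test and anything else above 30 N).
It fails at once if another key is pressed (over 2 N) (contact force between any of key_stop, key_down, key_up and anything else above 2 N).
It fails at once if the cap is taken off the neck or tipped (horizontal distance between cap_grip and neck_top above 0.012 m or z of cap_grip in the frame of tester above 0.125 m or angle between cap_grip's own z axis and vertical above 0.4 rad).
It fails at once if a piece of stock is moved by more than 30 mm or knocked over (distance of any of filter, red_carton, spare_cap, bearing, spanner from where it was at the start of the episode above 0.03 m or angle between any of filter, red_carton's own z axis and vertical above 0.4 rad).
It also fails if it takes over 61 s, if anything falls off the work surface, if the arm or the gripper's body presses on something with over 40 N, if the wrist force passes 120 N, or if a joint passes its speed limit or range.

## Robot

A 6-joint arm with a two-finger parallel gripper is mounted at the origin on the work surface. World frame = base frame: x ahead of the robot, y to its left, z up, the work surface at z = 0. Lengths are in m, angles in degrees, forces in N, time in s.
With the tool pointing down it reaches from about 0.275 to 0.725 m from the base axis. Payload 15.9 kg.
Tool frame: the origin (TCP) lies at the very end of the fingers, on their centre line; the grasp point (between the pads) lies 19 mm behind it; z points along the fingers, y is the line along which they close (so a half turn about z gives the same grasp; the last joint's range is limited). The gripper opens to 85 mm and grips with 20 to 120 N. Pads are 22 mm wide; open, the fingers measure 114 mm over their backs; the gripper's body (76 mm by 85 mm) begins 54 mm behind the grasp point. The pads swing forward as they close: fully open they stand 13 mm farther back than shut.
Start: joints at [76.318, 12.198, -1.971, 75.831, 0, 90], TCP at [0.118, 0.486, 0.197] pointing down, gripper open.
Joint ranges: [-170.91, 170.91], [-42.67, 98.43], [-65.05, 77.54], [-120.47, 116.71], [-90, 82.35], [-180, 180]. Speed limits (degrees/s): [108.29, 108.29, 136.94, 147.25, 180, 180].

## Interface

Orientations are given as [roll, pitch, yaw] about the fixed x, y, z axes, in that order (R = Rz(yaw) Ry(pitch) Rx(roll)).
In Python, from workcell import manip gives the robot as it stands.
- The arm moves only by the tool apply_moves, never from a script. Its argument "plan" is a list of rows, each a list of 2 entries, a list of its own where there are three numbers: the shift along the tool's x, y, z in units of 30 mm (1.0 is 30 mm), then the turn about the tool's z in units of 6 degrees (1.0 is 6 degrees). In form: [[[tx, ty, tz], yaw], ...]. A call has 1 to 20 rows; each row shifts and turns the commanded pose from where the row before left it, along the tool's axes as they then stand; what a row does not reach is not made up. A row lasts 1/12 s, in which the tool goes at most 41.7 mm and 7.16 degrees, less where a joint would pass 70% of its speed; a pose out of reach is approached as far as the arm can. A call is refused whole if a number of a shift passes 1 or a number of a turn 1, either way. A call with a gripper value outside its range is refused whole. "hand" is the finger opening in mm, from 0 to 85.4, set as the call begins (left out, the last holds). The fingers move at their own pace and stop on an object; "grip_force" is the grip in N (left out, the last holds). Time passes only in rows, so rows that do not move let the fingers close. It gives the time, the measured TCP pose, the force, the opening and the grip force at its end, in the units of the state.
- manip.read_state(): the state, without advancing time (a new reading comes with each control period).
- manip.read_camera(name): name is "scene" or "top" or "wrist"; returns a dict with "image" (400x640x3 uint8, red, green, blue), "range_z" (400x640 float32, m along the optical axis (not along the pixel's ray), 0 where there is no reading), "intrinsics" (3x3 intrinsics, pixels), "R" (3x3) and "t" (3): a world point X has camera coordinates R X + t. Camera axes: x right, y down, z forward; pixel columns grow to the right and rows downward; lengths in m; the calibration is good to about 2 mm. A picture is of the moment at which its call begins.
- manip.sign_off(): hands the job in; it is judged then, once.
Trained networks look in the newest picture that a camera, given by its name, has taken for a name from the list of things; names that differ only in an ending like _2 or _b are one class to them, and where a whole thing is asked for, a point or a joint stands for the part that bears it (a point fixed in the world has none). Each returns a list of dicts, best first, with "conf" (0 to 1); they miss things now and then, are a little off and sometimes report something else, mostly with a low value. They report only what shows in the picture. A call takes as long as a camera call.
- manip.recognise(query, camera): "box" ([left, top, width, height] in pixels, round what is visible of it).
- manip.place_of(query, camera): "uv" ([column, row] in pixels: a listed point, or the origin of a listed thing).
The state is a dict: "time": time; "q": joint angles; "qvel": joint speeds; "joint_efforts": joint torques, N m; "position": TCP position; "orientation": TCP orientation; "wrist_force": force on the tool from outside, world axes, zero at the start; "ft_torque": the same for the moment, N m; "width": opening from 0.0 (shut) to 1.0 (fully open); "grasp_force": force on a finger pad.
Only numpy, scipy, OpenCV 4.12 (cv2) and the standard library are available. Lean on these libraries where they do the work, as an engineer would, in place of code of your own. Each camera call takes 0.05 s, during which the arm holds its last target. There are 200 camera calls.

## Working session

There is one attempt and no reset: what is moved stays moved. The work goes in short steps, Python scripts to look and compute and a tool call to move; the robot and the scene stay as the last step left them, time stands still between calls to the robot, and variables do not carry over. Pictures are saved under pics/ and viewed, at most 10 in all, crops included, and the job is handed in when it is done.

Besides the shell and the picture viewer there is one more tool, called after "Request:" by a JSON object that holds its "name" and its "arguments", one argument or row to a line. apply_moves: Moves the arm, as the interface text tells. Its arguments: {"type":"object","properties":{"plan":{"type":"array"},"hand":{"type":"number"},"grip_force":{"type":"number"}},"required":["plan"]}

```bash
mkdir -p pics
cat > h.py <<'E'
from workcell import manip
import numpy as np, cv2
def back(c,uv,z=None,r=2):
    K,R,t=c["intrinsics"],np.array(c["R"]),np.array(c["t"])
    u,v=uv; ray=R.T@np.linalg.inv(K)@np.array([u,v,1.]); o=-R.T@t
    if z is not None: return o+ray*((z-o[2])/ray[2])
    p=c["range_z"][int(v)-r:int(v)+r+1,int(u)-r:int(u)+r+1]; p=p[p>0]
    return o+ray*np.median(p) if p.size else None
E
python3 - <<'E'
from h import *
print(manip.read_state())
for n in ["top","scene"]:
    c=manip.read_camera(n); cv2.imwrite(f"pics/{n}0.png",c["image"][:,:,::-1])
    print(n,np.round(-np.array(c["R"]).T@c["t"],3))
    for q in ["cap_grip","cap_arrow","key_test","key_stop","key_down","key_up","test_face","neck_top","tester","filter","red_carton","spare_cap","bearing","spanner"]:
        d=manip.place_of(q,n)[:2]
        print(q,[(np.round(x["uv"],1).tolist(),round(x["conf"],2),np.round(back(c,x["uv"]),4).tolist()) for x in d])
E
```

```text
{'time': 0.0, 'q': array([ 7.63190369e+01,  1.22241871e+01, -2.00798960e+00,  7.58313580e+01,
        2.97564147e-03,  8.99994549e+01]), 'qvel': array([-0.11114873, -0.08963839,  0.02003263, -0.01197912, -0.08358901,
        0.07826638]), 'joint_efforts': array([-1.28204047e-03, -6.86170936e+01,  4.87119520e+01,  1.76127831e-02,
       -1.99022520e-04, -1.93143592e-05]), 'position': array([0.11815092, 0.48545226, 0.19622329]), 'orientation': array([-1.79936465e+02, -2.97624411e-03,  1.66319579e+02]), 'wrist_force': array([-0.03927989, -0.09478541,  0.18522986]), 'ft_torque': array([3.68158793e-02, 4.42954302e-03, 5.89490747e-05]), 'grasp_force': 0.0, 'width': 0.999689582605727}
top [0.387 0.055 1.103]
cap_grip [([376.4, 189.2], 0.72, [0.5919, -0.0772, 0.121])]
cap_arrow [([370.6, 175.2], 0.66, [0.6391, -0.0718, 0.0624])]
key_test [([373.9, 249.6], 0.64, [0.4594, -0.0779, 0.0436])]
key_stop [([350.0, 243.2], 0.62, [0.4749, -0.0205, 0.0434])]
key_down [([333.9, 236.4], 0.69, [0.4913, 0.0183, 0.0443]), ([370.3, 250.6], 0.44, [0.4571, -0.0693, 0.0424])]
key_up [([315.0, 232.2], 0.47, [0.
[... 824 characters left out ...]
stop [([289.9, 211.0], 0.56, [0.457, -0.0242, 0.0368])]
key_down [([310.0, 215.9], 0.5, [0.4995, 0.0193, 0.0439])]
key_up [([326.1, 212.7], 0.38, [0.4784, 0.0642, 0.0338])]
test_face []
neck_top [([273.9, 233.0], 0.77, [0.626, -0.0803, 0.0962])]
tester [([293.5, 245.6], 0.97, [0.6318, -0.0408, 0.0614])]
filter [([381.6, 273.7], 0.62, [0.7246, 0.1286, 0.0319]), ([285.0, 228.3], 0.45, [0.6173, -0.0556, 0.0987])]
red_carton [([381.5, 225.1], 0.97, [0.5552, 0.1846, 0.0314])]
spare_cap [([208.5, 256.0], 0.96, [0.5733, -0.225, 0.0169]), ([382.3, 225.8], 0.4, [0.5568, 0.1861, 0.0302])]
bearing [([224.2, 225.8], 0.65, [0.453, -0.189, 0.012])]
spanner [([299.6, 203.7], 0.63, [0.3739, 0.0131, 0.003])]
```

Run:
```python
import cv2
a=cv2.imread("pics/top0.png")[140:310,230:460]; cv2.imwrite("pics/topc.png",cv2.resize(a,None,fx=3.4,fy=3.4,interpolation=cv2.INTER_CUBIC))
```

```text
(no output)
```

View pics/topc.png

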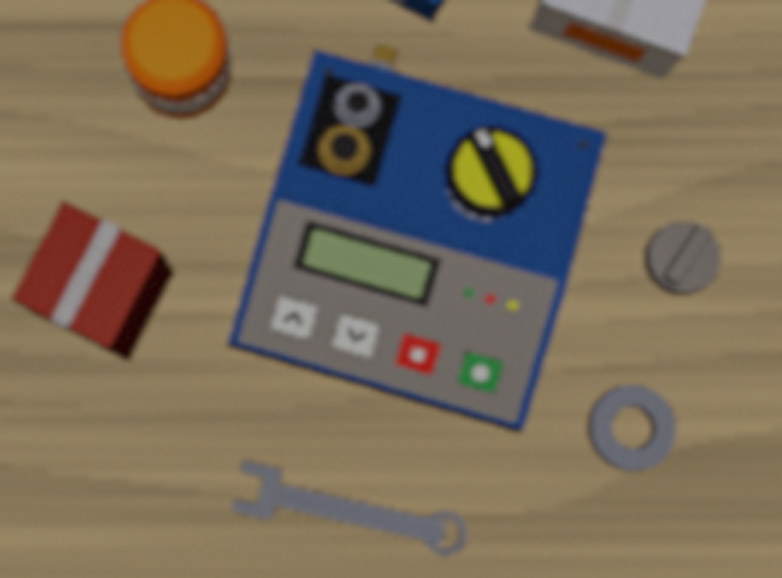

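The top view shows the cap at crop (491,170), its white end at (483,137), so the bar yaw is about +24°. The tester yaw is about -16°, and the green key is at crop (480,372). I'll move over the tester for a closer look with the wrist camera.

Request:
{"name": "apply_moves", "arguments": {
  "plan": [
    [[-0.8,-0.7,-0.3],0],
    [[-0.88,-0.7,-0.3],0],
    [[-0.88,-0.7,-0.3],0],
    [[-0.88,-0.7,-0.2],0],
    [[-0.88,-0.7,-0.2],0],
    [[-0.88,-0.7,-0.2],0],
    [[-0.88,-0.7,-0.2],0],
    [[-0.88,-0.7,-0.2],0],
    [[-0.88,-0.7,-0.2],0],
    [[-0.88,-0.7,-0.2],0],
    [[-0.88,-0.7,-0.2],0],
    [[-0.88,-0.7,-0.2],0],
    [[-0.88,-0.7,-0.1],0],
    [[-0.88,-0.7,-0.1],0],
    [[-0.88,-0.7,-0.1],0],
    [[-0.88,-0.7,-0.1],0],
    [[-0.88,-0.7,-0.1],0],
    [[-0.88,-0.7,-0.1],0],
    [[-0.88,-0.7,0],0],
    [[-0.8,-0.7,0],0]
  ]
}}

```text
time: 3.17
position: [0.5283, -0.0478, 0.2958]
orientation: [180.0, 0.0, 166.3]
wrist_force: [0.3, 0.4, -0.2]
width: 0.998
grasp_force: 0.0
```

Request:
{"name": "apply_moves", "arguments": {
  "plan": [
    [[0,0,0],-1],
    [[0,0,0],-1],
    [[0,0,0],-1],
    [[0,0,0],-1],
    [[0,0,0],-1],
    [[0,0,0],-1],
    [[0,0,0],-0.3],
    [[0,0,0],0],
    [[0,0,0],0]
  ]
}}

```text
time: 3.92
position: [0.5273, -0.0461, 0.2957]
orientation: [180.0, -0.0, -156.0]
wrist_force: [0.9, 0.2, -0.5]
width: 0.999
grasp_force: 0.0
```

Run:
```python
from h import *
print(manip.read_state())
for n in ["wrist"]:
    c=manip.read_camera(n); cv2.imwrite(f"pics/{n}1.png",c["image"][:,:,::-1]); np.savez("w1.npz",**c)
    print(n,np.round(-np.array(c["R"]).T@c["t"],3))
    for q in ["cap_grip","cap_arrow","key_test","key_stop","key_down","key_up","test_face","neck_top","tester"]:
        d=manip.place_of(q,n)[:2]
        print(q,[(np.round(x["uv"],1).tolist(),round(x["conf"],2),np.round(back(c,x["uv"]),4).tolist()) for x in d])
```

```text
{'time': 3.9167, 'q': array([-4.99232374e+00,  1.65073180e+01,  1.79427673e+01,  9.14370166e+01,
       -7.01304085e-04, -2.90186831e+01]), 'qvel': array([-0.02538973, -0.0761668 ,  0.00848871, -0.01861099,  0.05163787,
        0.58643476]), 'joint_efforts': array([-1.11597654e-02, -7.46829414e+01,  4.79883242e+01,  1.21153971e-03,
       -4.51156511e-04, -4.33836719e-01]), 'position': array([ 0.52728256, -0.04606437,  0.29569284]), 'orientation': array([ 1.79999853e+02, -1.71075690e-03, -1.55973641e+02]), 'wrist_force': array([ 0.89560494,  0.16619308, -0.53305683]), 'ft_torque': array([ 0.02116304, -0.01330109, -0.01749916]), 'grasp_force': 0.0, 'width': 0.9994741293598939}
wrist [ 0.455 -0.078  0.471]
cap_grip [([273.0, 208.6], 0.7, [0.5898, -0.0779, 0.119])]
cap_arrow [([275.6, 228.0], 0.65, [0.61, -0.0668, 0.1191])]
key_test [([325.1, 96.4], 0.77, [0.4597, -0.0729, 0.0399])]
key_stop [([353.2, 122.9], 0.95, [0.4742, -0.0282, 0.0404])]
key_down [([376.1, 148.9], 0.57, [0.4914, 0.0122, 0.0414])]
key_up [([405.6, 168.5], 0.9, [0.4987, 0.059, 0.0395]), ([252.2, 203.7], 0.38, [0.6015, -0.102, 0.0992])]
test_face [([325.6, 94.7], 0.68, [0.4577, -0.0732, 0.0395])]
neck_top []
tester [([326.7, 96.2], 0.7, [0.4587, -0.0712, 0.0396]), ([324.3, 174.0], 0.63, [0.5447, -0.036, 0.0568])]
```

View pics/wrist1.png

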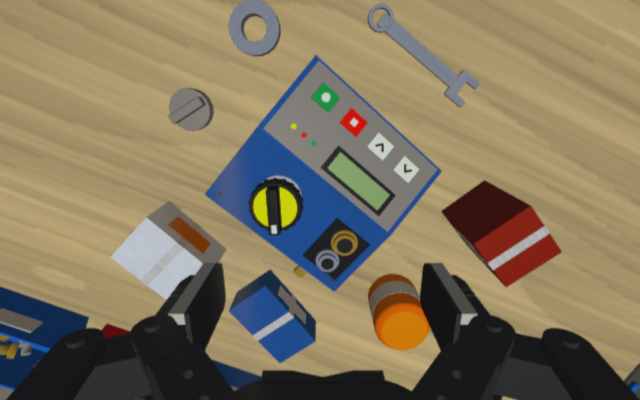

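The wrist view shows the cap at about (275,207) with its white end at (274,229), and the green key at (325,97). Next I'll get exact geometry from the depth image.

```bash
cat >> h.py <<'E'
def cloud(c):
    K,R,t=c["intrinsics"],np.array(c["R"]),np.array(c["t"])
    v,u=np.mgrid[:400,:640]; z=c["range_z"]
    P=np.stack([(u-K[0,2])/K[0,0]*z,(v-K[1,2])/K[1,1]*z,z],-1)
    return (P-t)@R   # R^T (P-t)
def bar(c,zlo=0.112,ctr=(0.591,-0.076)):
    W=cloud(c); m=(c["range_z"]>0)&(np.hypot(W[...,0]-ctr[0],W[...,1]-ctr[1])<0.04)
    b=m&(W[...,2]>zlo); B=W[b]; r=cv2.minAreaRect((B[:,:2]*1000).astype(np.float32))
    e=np.linalg.svd(B[:,:2]-B[:,:2].mean(0),full_matrices=False)[2][0]
    y=m&(c["image"][...,0]>130)&(c["image"][...,2]<90)
    print("bar",len(B),B.mean(0).round(4),r,"yaw",np.degrees(np.arctan2(e[1],e[0])).round(1),"z",np.percentile(B[:,2],[50,95]).round(4),"yellow z",np.median(W[y][:,2]).round(4))
E
python3 - <<'E'
from h import *
c=dict(np.load("w1.npz")); bar(c); W=cloud(c); im=c["image"].astype(int)
print(bar(c,0.09))
near=(abs(W[...,0]-.5)<.12)&(W[...,1]<.09)&(W[...,1]>-.13)&(W[...,2]>.025)&(W[...,2]<.055)
r,g,b=im[...,0],im[...,1],im[...,2]
for n,m in [("green",near&(g>r+50)&(g>b+30)),("red",near&(r>g+90))]:
    k,l,s,ce=cv2.connectedComponentsWithStats(m.astype(np.uint8)); i=1+np.argmax(s[1:,4])
    Q=W[l==i]; R=cv2.minAreaRect((Q[:,:2]*1000).astype(np.float32)); print(n,len(Q),Q.mean(0),R)
# deck plane / outline
d=(abs(W[...,2]-.058)<.004)&(b>r+50)&(np.hypot(W[...,0]-.57,W[...,1]+.03)<.2)
k,l,s,ce=cv2.connectedComponentsWithStats(d.astype(np.uint8)); i=1+np.argmax(s[1:,4]); Q=W[l==i]
print("deck",cv2.minAreaRect((Q[:,:2]*1000).astype(np.float32)),np.median(Q[:,2]))
E
```

```text
bar 815 [ 0.5818 -0.0788  0.1925] ((586.8932495117188, -78.78265380859375), (70.13883972167969, 18.0087833404541), 18.825733184814453) yaw 15.8 z [0.1189 0.3938] yellow z 0.0993
bar 2490 [ 0.588  -0.0772  0.1295] ((593.0496826171875, -79.20722961425781), (70.17779541015625, 64.14271545410156), 53.65997314453125) yaw 12.9 z [0.0996 0.3646] yellow z 0.0993
None
green 368 [ 0.46030557 -0.07232293  0.03970688] ((460.26080322265625, -72.33682250976562), (27.168249130249023, 22.73899269104004), 73.85359191894531)
red 366 [ 0.4732971  -0.02839408  0.03957044] ((473.2914123535156, -28.16826057434082), (27.358837127685547, 22.751026153564453), 73.32430267333984)
deck ((600.1822509765625, -42.01353454589844), (218.9196014404297, 129.07034301757812), 73.15113067626953) 0.058667370094145105
```

```bash
sed -i 's/b=m&(W\[...,2\]>zlo)/b=m\&(W[...,2]>zlo)\&(W[...,2]<zlo+.025)/' h.py
python3 - <<'E'
from h import *
c=dict(np.load("w1.npz")); bar(c); W=cloud(c)
m=(W[...,2]>.09)&(W[...,2]<.13)&(np.hypot(W[...,0]-.591,W[...,1]+.076)<.045)
print(cv2.minEnclosingCircle((W[m&(W[...,2]<.106)][:,:2]*1000).astype(np.float32)))
a=np.radians(-16.5);Rz=np.array([[np.cos(a),-np.sin(a)],[np.sin(a),np.cos(a)]])
print("neck-key in tester",Rz.T@(np.array([.591,-.0775])-[.4603,-.0723]))
E
```

```text
bar 574 [ 0.5937 -0.0764  0.1182] ((594.9353637695312, -76.45772552490234), (53.69268035888672, 13.272857666015625), 25.706274032592773) yaw 25.7 z [0.1185 0.1198] yellow z 0.0993
((595.4122314453125, -76.18000030517578), 32.41230773925781)
neck-key in tester [0.12679462 0.03213494]
```

Request:
{"name": "apply_moves", "arguments": {
  "plan": [
    [[0,0,0],-0.28],
    [[-0.4,-0.47,0],0],
    [[-0.4,-0.47,0],0],
    [[-0.4,-0.47,0.5],0],
    [[-0.4,-0.47,0.7],0],
    [[0,0,0.7],0],
    [[0,0,0.7],0],
    [[0,0,0.7],0],
    [[0,0,0.7],0],
    [[0,0,0.6],0],
    [[0,0,0.4],0],
    [[0,0,0],0],
    [[0,0,0],0],
    [[0,0,0],0],
    [[0,0,0],0],
    [[0,0,0],0]
  ],
  "hand": 45
}}

```text
time: 5.75
position: [0.5956, -0.076, 0.1466]
orientation: [-180.0, 0.1, -154.2]
wrist_force: [0.3, 0.7, -0.9]
width: 0.526
grasp_force: 0.0
```

Run:
```python
from h import *
c=manip.read_camera("wrist"); cv2.imwrite("pics/w2.png",c["image"][:,:,::-1]); bar(c,.112,(.595,-.0763))
```

```text
bar 1578 [ 0.5935 -0.0772  0.1184] ((594.9249877929688, -76.28734588623047), (54.040889739990234, 12.631547927856445), 25.461164474487305) yaw 25.6 z [0.1185 0.1196] yellow z 0.0992
```

View pics/w2.png

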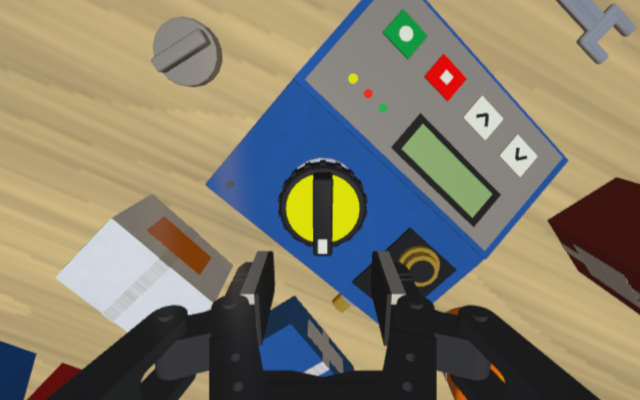

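Request:
{"name": "apply_moves", "arguments": {
  "plan": [
    [[0,0,0.4],0],
    [[0,0,0.4],0],
    [[0,0,0.35],0],
    [[0,0,0.2],0],
    [[0,0,0],0],
    [[0,0,0],0],
    [[0,0,0],0],
    [[0,0,0],0]
  ]
}}

```text
time: 6.47
position: [0.5955, -0.076, 0.1059]
orientation: [-180.0, 0.0, -154.2]
wrist_force: [0.3, -0.7, 0.7]
width: 0.527
grasp_force: 0.0
```

Request:
{"name": "apply_moves", "arguments": {
  "plan": [
    [[0,0,0],0],
    [[0,0,0],0],
    [[0,0,0],0],
    [[0,0,0],0],
    [[0,0,0],0],
    [[0,0,0],0],
    [[0,0,0],0],
    [[0,0,0],0],
    [[0,0,0],0],
    [[0,0,0],0]
  ],
  "hand": 5,
  "grip_force": 20
}}

```text
time: 7.3
position: [0.595, -0.0759, 0.1052]
orientation: [180.0, 0.0, -154.2]
wrist_force: [-0.8, -0.1, -0.4]
width: 0.057
grasp_force: 0.0
```

Run:
```python
from h import *
print(manip.read_state())
c=manip.read_camera("wrist"); a=c["image"][:,:,::-1]
s=manip.read_camera("scene"); b=cv2.resize(s["image"][150:290,200:360,::-1],(640,560))
cv2.imwrite("pics/w3.png",cv2.resize(a,(640,400))); cv2.imwrite("pics/s3.png",b)
bar(c,.112,(.595,-.0763))
```

```text
{'time': 7.3, 'q': array([-7.27147134e+00,  2.56957143e+01,  3.61290299e+00,  6.79154608e+01,
        1.46188263e-03, -3.30693818e+01]), 'qvel': array([-0.04995745,  0.08809582,  0.05658184,  0.00483724, -0.01297458,
       -0.01468045]), 'joint_efforts': array([-4.73657255e-04, -8.84855175e+01,  4.77299058e+01,  1.95165412e-03,
       -2.23064339e-04, -3.37286764e-06]), 'position': array([ 0.59504996, -0.07591752,  0.1052213 ]), 'orientation': array([ 1.79999718e+02,  2.24566632e-03, -1.54202090e+02]), 'wrist_force': array([-0.77721254, -0.09493499, -0.35950536]), 'ft_torque': array([ 0.00831847, -0.00230552,  0.0543453 ]), 'grasp_force': 0.0, 'width': 0.05692320504688952}
bar 1725 [ 0.588  -0.0796  0.1183] ((594.8236083984375, -76.3729019165039), (54.010250091552734, 12.799949645996094), 26.146202087402344) yaw 26.2 z [0.1185 0.1196] yellow z 0.0992
```

View pics/w3.png

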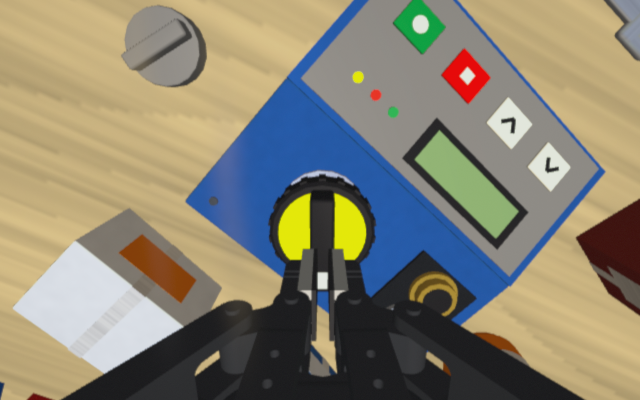

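View pics/s3.png

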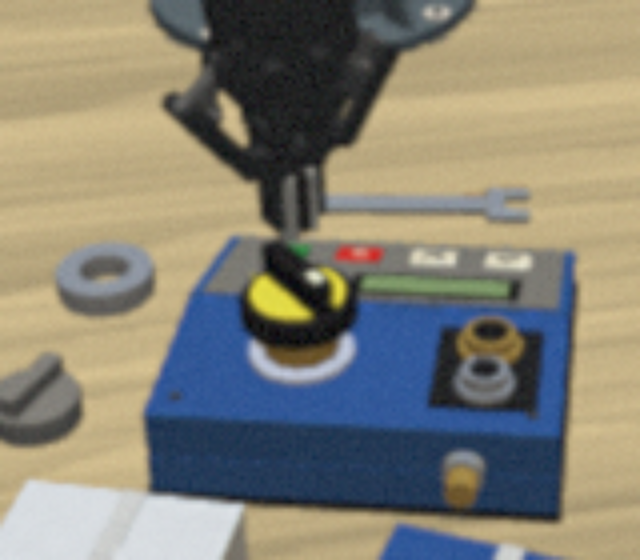

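Run:
```python
from h import *
c=manip.read_camera("wrist"); W=cloud(c)
for v in range(245,345,12): print(v,[(u,W[v,u].round(3).tolist()) for u in (308,338)])
for n in ["scene","top"]:
    c=manip.read_camera(n); W=cloud(c); m=(c["range_z"]>0)&(np.hypot(W[...,0]-.585,W[...,1]+.08)<.05)&(W[...,2]>.125)
    Q=W[m]; print(n,len(Q))
    for lo in np.arange(.124,.2,.012):
        q=Q[(Q[:,2]>=lo)&(Q[:,2]<lo+.012)]
        if len(q): print(lo.round(3),len(q),q.mean(0).round(3),q.min(0).round(3),q.max(0).round(3))
```

```text
245 [(308, [0.605, -0.081, 0.099]), (338, [0.598, -0.065, 0.099])]
257 [(308, [0.588, -0.086, 0.149]), (338, [0.582, -0.075, 0.15])]
269 [(308, [0.587, -0.086, 0.161]), (338, [0.582, -0.075, 0.161])]
281 [(308, [0.587, -0.086, 0.17]), (338, [0.582, -0.076, 0.169])]
293 [(308, [0.588, -0.085, 0.175]), (338, [0.583, -0.076, 0.176])]
305 [(308, [0.586, -0.086, 0.186]), (338, [0.581, -0.077, 0.186])]
317 [(308, [0.588, -0.084, 0.188]), (338, [0.583, -0.077, 0.191])]
329 [(308, [0.595, -0.081, 0.185]), (338, [0.589, -0.073, 0.187])]
341 [(308, [0.598, -0.08, 0.186]), (338, [0.594, -0.071, 0.186])]
scene 3060
0.136 17 [ 0.603 -0.075  0.146] [ 0.596 -0.083  0.143] [ 0.609 -0.064  0.148]
0.148 79 [ 0.603 -0.076  0.154] [ 0.591 -0.092  0.148] [ 0.611 -0.058  0.16 ]
0.16 77 [ 0.603 -0.077  0.166] [ 0.594 -0.092  0.16 ] [ 0.611 -0.058  0.172]
0.172 74 [ 0.603 -0.075  0.177] [ 0.591 -0.093  0.172] [ 0.612 -0.055  0.184]
0.184 174 [ 0.602 -0.073  0.191] [ 0.573 -0.112  0.184] [ 0.622 -0.037  0.196]
0.196 178 [ 0.601 -0.071  0.202] [ 0.567 -0.116  0.196] [ 0.625 -0.03   0.208]
top 5747
```

The images show the fingertips centred over the bar but about 39 mm higher than the reported TCP (tip at about 0.144, TCP reported as 0.105). I'll trust the cameras and go lower in stages.

Request:
{"name": "apply_moves", "arguments": {
  "plan": [
    [[0,0,0],0],
    [[0,0,0],0],
    [[0,0,0],0],
    [[0,0,0],0],
    [[0,0,0],0],
    [[0,0,0],0],
    [[0,0,0.3],0],
    [[0,0,0.3],0],
    [[0,0,0.2],0],
    [[0,0,0.2],0],
    [[0,0,0.1],0],
    [[0,0,0],0],
    [[0,0,0],0]
  ],
  "hand": 40
}}

```text
time: 8.63
position: [0.5949, -0.0759, 0.0721]
orientation: [180.0, -0.0, -154.2]
wrist_force: [0.4, 0.8, 1.1]
width: 0.471
grasp_force: 0.0
```

Run:
```python
from h import *
s=manip.read_camera("scene"); b=cv2.resize(s["image"][150:290,200:360,::-1],(640,560)); cv2.imwrite("pics/s4.png",b)
c=manip.read_camera("wrist"); W=cloud(c); bar(c,.112,(.595,-.0763))
m=(c["range_z"]>0)&(np.hypot(W[...,0]-.595,W[...,1]+.076)<.06)&(W[...,2]>.102)
k,l,st,ce=cv2.connectedComponentsWithStats(m.astype(np.uint8))
for i in range(1,k):
    if st[i,4]>80: Q=W[l==i]; print(st[i],Q.mean(0).round(3),Q.min(0).round(3),np.percentile(Q[:,2],[2,98]).round(3))
```

```text
bar 5961 [ 0.5909 -0.0783  0.1217] ((590.4623413085938, -77.64222717285156), (50.64973831176758, 51.96031188964844), 68.86823272705078) yaw 116.3 z [0.1189 0.1348] yellow z 0.0992
[ 307  210   31  122 3547] [ 0.591 -0.078  0.118] [ 0.569 -0.093  0.102] [0.106 0.12 ]
[   63   251   518   149 35534] [ 0.586 -0.08   0.168] [ 0.557 -0.134  0.106] [0.119 0.192]
```

View pics/s4.png

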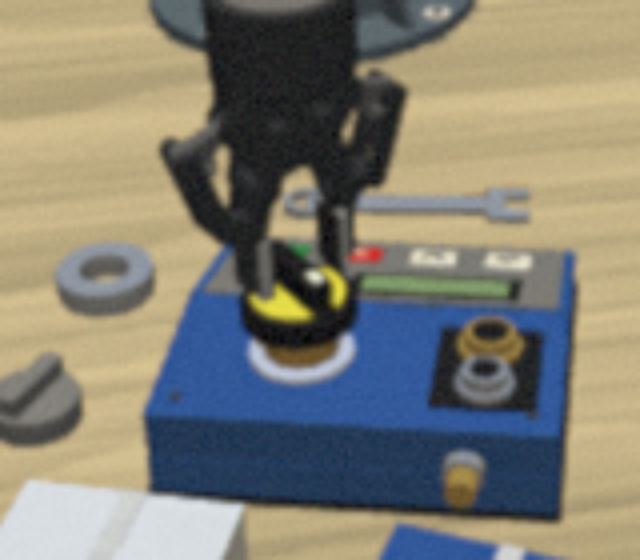

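The fingers now straddle the bar. I'll go 5 mm lower and close gently.

Request:
{"name": "apply_moves", "arguments": {
  "plan": [
    [[0,0,0.15],0],
    [[0,0,0],0],
    [[0,0,0],0],
    [[0,0,0],0],
    [[0,0,0],0],
    [[0,0,0],0],
    [[0,0,0],0],
    [[0,0,0],0],
    [[0,0,0],0]
  ],
  "hand": 5,
  "grip_force": 20
}}

```text
time: 9.48
position: [0.5951, -0.0759, 0.0677]
orientation: [-180.0, 0.0, -154.2]
wrist_force: [-0.5, -1.0, -1.4]
width: 0.142
grasp_force: 25.6
```

Request:
{"name": "apply_moves", "arguments": {
  "plan": [
    [[0,0,0],0.5],
    [[0,0,0],0.5],
    [[0,0,0],0.5],
    [[0,0,0],0.5],
    [[0,0,0],0.5],
    [[0,0,0],0.5],
    [[0,0,0],0.5],
    [[0,0,0],0.5],
    [[0,0,0],0.5],
    [[0,0,0],0.5],
    [[0,0,0],0.5],
    [[0,0,0],0.5],
    [[0,0,0],0.5],
    [[0,0,0],0.5],
    [[0,0,0],0],
    [[0,0,0],0],
    [[0,0,0],0]
  ]
}}

```text
time: 10.9
position: [0.595, -0.0759, 0.0677]
orientation: [-180.0, -0.0, 163.9]
wrist_force: [0.3, 0.3, -1.6]
width: 0.145
grasp_force: 25.6
```

Request:
{"name": "apply_moves", "arguments": {
  "plan": [
    [[0,0,0],0],
    [[0,0,0],0],
    [[0,0,0],0],
    [[0,0,0],0],
    [[0,0,0],0],
    [[0,0,0],0]
  ],
  "hand": 25
}}

```text
time: 11.4
position: [0.595, -0.0759, 0.0677]
orientation: [-180.0, 0.0, 163.8]
wrist_force: [0.0, 0.4, 0.3]
width: 0.293
grasp_force: 0.0
```

Run:
```python
from h import *
c=manip.read_camera("wrist"); W=cloud(c); bar(c,.104,(.595,-.0763))
cv2.imwrite("pics/w5.png",c["image"][:,:,::-1])
```

```text
bar 5204 [ 0.5907 -0.0752  0.1124] ((594.3905029296875, -75.34036254882812), (46.20716094970703, 46.05293273925781), 26.424327850341797) yaw -16.4 z [0.109  0.1265] yellow z 0.0893
```

View pics/w5.png

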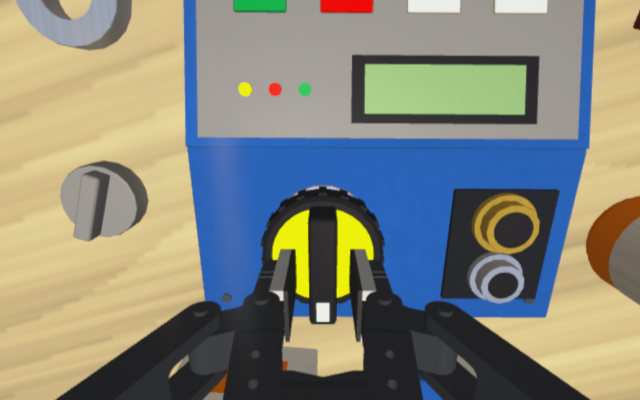

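The disc went from 0.0992 to 0.0893, so the lugs have dropped 10 mm. Now I'll lower by 10 mm, regrip and turn on clockwise.

Request:
{"name": "apply_moves", "arguments": {
  "plan": [
    [[0,0,0.15],0],
    [[0,0,0.15],0],
    [[0,0,0],0],
    [[0,0,0],0]
  ]
}}

```text
time: 11.78
position: [0.5946, -0.0759, 0.0582]
orientation: [-180.0, -0.1, 163.8]
wrist_force: [-0.4, 0.1, -0.3]
width: 0.295
grasp_force: 0.0
```

Request:
{"name": "apply_moves", "arguments": {
  "plan": [
    [[0,0,0],0],
    [[0,0,0],0],
    [[0,0,0],0],
    [[0,0,0],0],
    [[0,0,0],0],
    [[0,0,0],0],
    [[0,0,0],0]
  ],
  "hand": 5
}}

```text
time: 12.37
position: [0.595, -0.0759, 0.0587]
orientation: [180.0, 0.0, 163.8]
wrist_force: [0.7, -0.2, -0.7]
width: 0.144
grasp_force: 23.3
```

Request:
{"name": "apply_moves", "arguments": {
  "plan": [
    [[0,0,0],0.5],
    [[0,0,0],0.5],
    [[0,0,0],0.5],
    [[0,0,0],0.5],
    [[0,0,0],0.5],
    [[0,0,0],0.5],
    [[0,0,0],0.5],
    [[0,0,0],0.5],
    [[0,0,0],0.5],
    [[0,0,0],0.5],
    [[0,0,0],0.5],
    [[0,0,0],0.5],
    [[0,0,0],0.5],
    [[0,0,0],0.3],
    [[0,0,0],0],
    [[0,0,0],0]
  ]
}}

```text
time: 13.7
position: [0.595, -0.0759, 0.0587]
orientation: [180.0, -0.0, 123.1]
wrist_force: [-0.1, -0.4, -0.3]
width: 0.147
grasp_force: 23.4
```

Run:
```python
from h import *
s=manip.read_state(); print(s["ft_torque"],s["wrist_force"],s["orientation"])
```

```text
[ 0.03866916  0.02989061 -0.002448  ] [-0.13376641 -0.44623525 -0.31800703] [ 1.79997485e+02 -4.94639614e-05  1.23061970e+02]
```

Request:
{"name": "apply_moves", "arguments": {
  "plan": [
    [[0,0,0],0.2],
    [[0,0,0],0.2],
    [[0,0,0],0.2],
    [[0,0,0],0],
    [[0,0,0],0]
  ]
}}

```text
time: 14.12
position: [0.5951, -0.0758, 0.0587]
orientation: [180.0, -0.0, 119.4]
wrist_force: [1.2, 0.8, -0.2]
width: 0.146
grasp_force: 23.4
```

Run:
```python
from h import *
s=manip.read_state(); print(s["ft_torque"],s["wrist_force"],s["orientation"])
```

```text
[ 0.27389589 -0.2404515   0.1556737 ] [ 1.21612672  0.75460942 -0.16479114] [ 1.79987488e+02 -5.03004847e-03  1.19412657e+02]
```

The wrist torque shows the stop has been reached, and the angle matches the expected lock. I'll release and lift.

Request:
{"name": "apply_moves", "arguments": {
  "plan": [
    [[0,0,0],0],
    [[0,0,0],0],
    [[0,0,0],0],
    [[0,0,0],0],
    [[0,0,0],0],
    [[0,0,0],0],
    [[0,0,-0.3],0],
    [[0,0,-0.5],0],
    [[0,0,-0.6],0],
    [[0,0,-0.6],0],
    [[0,0,-0.5],0],
    [[0,0,0],0],
    [[0,0,0],0]
  ],
  "hand": 40
}}

```text
time: 15.2
position: [0.5957, -0.076, 0.1348]
orientation: [179.9, 0.1, 119.4]
wrist_force: [1.8, -0.5, 0.3]
width: 0.469
grasp_force: 0.0
```

Run:
```python
from h import *
c=manip.read_camera("wrist"); bar(c,.102,(.595,-.0763)); print([x for x in manip.place_of("cap_arrow","wrist")[:1]])
W=cloud(c); im=c["image"].astype(int); r,g,b=im[...,0],im[...,1],im[...,2]
near=(np.hypot(W[...,0]-.4603,W[...,1]+.0723)<.03)&(g>r+50)&(g>b+30); Q=W[near]
print("green",len(Q),Q.mean(0).round(4),cv2.minAreaRect((Q[:,:2]*1000).astype(np.float32)))
x=[p for p in manip.place_of("cap_arrow","wrist")[:1]]
if x: print(back(c,x[0]["uv"]))
```

```text
bar 1613 [ 0.5941 -0.0751  0.1085] ((594.9194946289062, -76.48035430908203), (12.969304084777832, 53.606075286865234), 30.647987365722656) yaw -59.2 z [0.1086 0.1097] yellow z 0.0893
[{'uv': [321.7, 247.3], 'conf': 0.82}]
green 880 [ 0.4609 -0.0717  0.0398] ((460.1335144042969, -72.03800201416016), (27.962026596069336, 24.08115577697754), 73.90213012695312)
[ 0.60405501 -0.09313415  0.10898501]
```

The cap is locked, with the bar at -59.2° against an expected -59.5°. Next I'll shut the fingers and move above the green key, with their uphill edge over its centre.

Request:
{"name": "apply_moves", "arguments": {
  "plan": [
    [[0,0,0],-0.8],
    [[0,0,0],-0.9],
    [[0,0,0],-0.9],
    [[0,0,0],-0.9],
    [[0,0,0],-0.9],
    [[0,0,0],-0.9],
    [[0,0,0],-0.9],
    [[0,0,0],-0.9],
    [[0,0,0],-0.25],
    [[0.72,-0.15,0],0],
    [[0.8,-0.2,0],0],
    [[0.8,-0.2,0],0],
    [[0.8,-0.2,0],0],
    [[0.8,-0.2,0],0],
    [[0.8,-0.2,0],0],
    [[0,0,0],0],
    [[0,0,0],0]
  ],
  "hand": 0
}}

```text
time: 16.77
position: [0.4484, -0.0687, 0.1335]
orientation: [-180.0, -0.0, 163.5]
wrist_force: [0.7, 0.3, 0.2]
width: -0.001
grasp_force: 0.0
```

Request:
{"name": "apply_moves", "arguments": {
  "plan": [
    [[0,0,0.5],0],
    [[0,0,0.8],0],
    [[0,0,0.8],0],
    [[0,0,0.8],0],
    [[0,0,0.6],0],
    [[0,0,0.2],0],
    [[0,0,0],0],
    [[0,0,0],0]
  ]
}}

```text
time: 17.43
position: [0.4499, -0.0688, 0.0231]
orientation: [-180.0, -0.0, 163.5]
wrist_force: [-0.6, 0.1, -0.0]
width: -0.0
grasp_force: 0.0
```

Run:
```python
from h import *
c=manip.read_camera("wrist"); s=manip.read_camera("scene")
cv2.imwrite("pics/w6.png",c["image"][:,:,::-1]); b=cv2.resize(s["image"][150:290,200:360,::-1],(640,560)); cv2.imwrite("pics/s6.png",b)
for n,k in (("w",c),("s",s)):
    W=cloud(k); m=(k["range_z"]>0)&(np.hypot(W[...,0]-.45,W[...,1]+.069)<.035)&(W[...,2]>.048)&(W[...,2]<.09); Q=W[m]
    L=(Q[:,:2]-[.4603,-.0721])@np.array([[.959,.282],[-.282,.959]])
    if len(Q): print(n,len(Q),"z",np.percentile(Q[:,2],[0,1,5,20]).round(4),"x,y in key frame",L.min(0).round(4),L.max(0).round(4))
```

```text
w 2178 z [0.0583 0.06   0.063  0.0685] x,y in key frame [-0.023  -0.0139] [-0.017   0.0135]
s 109 z [0.0487 0.0611 0.0637 0.0703] x,y in key frame [-0.0188 -0.0137] [0.0139 0.0147]
```

View pics/w6.png

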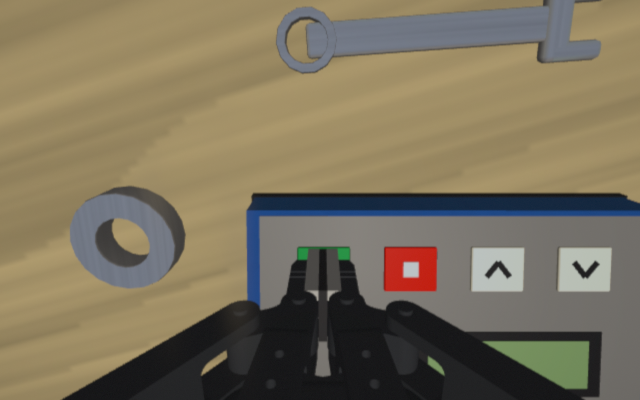

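View pics/s6.png

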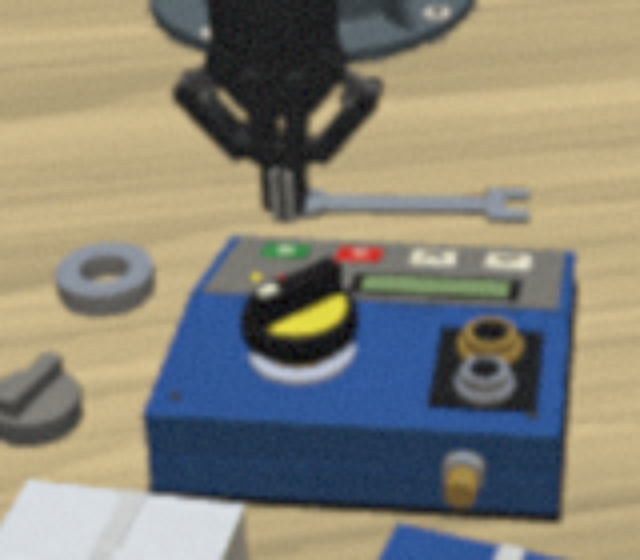

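The shut fingertips are at z≈0.060, centred sideways over the green key, with the red key well clear. I'll descend in small steps.

Request:
{"name": "apply_moves", "arguments": {
  "plan": [
    [[0,0,0.2],0],
    [[0,0,0.2],0],
    [[0,0,0.06],0],
    [[0,0,0],0],
    [[0,0,0],0]
  ]
}}

```text
time: 17.95
position: [0.4493, -0.0688, 0.0088]
orientation: [-180.0, -0.0, 163.5]
wrist_force: [-0.6, 0.2, 0.6]
width: -0.001
grasp_force: 0.0
```

Request:
{"name": "apply_moves", "arguments": {
  "plan": [
    [[0,0,0.02],0],
    [[0,0,0.02],0],
    [[0,0,0.02],0],
    [[0,0,0],0],
    [[0,0,0],0]
  ]
}}

```text
time: 18.37
position: [0.4494, -0.0688, 0.0071]
orientation: [-180.0, -0.0, 163.5]
wrist_force: [0.0, 0.3, 0.1]
width: 0.003
grasp_force: 0.0
```

Request:
{"name": "apply_moves", "arguments": {
  "plan": [
    [[0,0,0.02],0],
    [[0,0,0.02],0],
    [[0,0,0],0],
    [[0,0,0],0]
  ]
}}

```text
time: 18.7
position: [0.4494, -0.0688, 0.0059]
orientation: [180.0, -0.0, 163.5]
wrist_force: [-0.3, -0.3, -1.0]
width: 0.002
grasp_force: 0.0
```

Request:
{"name": "apply_moves", "arguments": {
  "plan": [
    [[0,0,0.02],0],
    [[0,0,0.02],0],
    [[0,0,0],0],
    [[0,0,0],0]
  ]
}}

```text
time: 19.03
position: [0.4497, -0.0688, 0.0048]
orientation: [180.0, 0.0, 163.5]
wrist_force: [0.2, -1.0, 2.9]
width: 0.001
grasp_force: 1.6
```

Request:
{"name": "apply_moves", "arguments": {
  "plan": [
    [[0,0,0.02],0],
    [[0,0,0],0],
    [[0,0,0],0]
  ]
}}

```text
time: 19.28
position: [0.4498, -0.0689, 0.0043]
orientation: [180.0, 0.0, 163.5]
wrist_force: [0.5, -0.6, 5.2]
width: 0.004
grasp_force: 2.6
```

Request:
{"name": "apply_moves", "arguments": {
  "plan": [
    [[0,0,0.02],0],
    [[0,0,0],0],
    [[0,0,0],0]
  ]
}}

```text
time: 19.53
position: [0.4499, -0.0689, 0.0038]
orientation: [180.0, 0.1, 163.5]
wrist_force: [0.1, 0.3, 7.6]
width: 0.0
grasp_force: 3.5
```

Request:
{"name": "apply_moves", "arguments": {
  "plan": [
    [[0,0,0.01],0],
    [[0,0,0],0],
    [[0,0,0],0]
  ]
}}

```text
time: 19.78
position: [0.45, -0.0689, 0.0036]
orientation: [180.0, 0.1, 163.5]
wrist_force: [-0.7, -1.1, 9.3]
width: -0.003
grasp_force: 4.5
```

Request:
{"name": "apply_moves", "arguments": {
  "plan": [
    [[0,0,0.01],0],
    [[0,0,0],0],
    [[0,0,0],0]
  ]
}}

```text
time: 20.03
position: [0.45, -0.0689, 0.0035]
orientation: [180.0, 0.1, 163.5]
wrist_force: [-1.1, -0.7, 13.4]
width: 0.002
grasp_force: 6.5
```

The force rose steeply at the bottom (13 N), so the key is fully down. I'll hold it for just over a second, then retract.

Request:
{"name": "apply_moves", "arguments": {
  "plan": [
    [[0,0,0],0],
    [[0,0,0],0],
    [[0,0,0],0],
    [[0,0,0],0],
    [[0,0,0],0],
    [[0,0,0],0],
    [[0,0,0],0],
    [[0,0,0],0],
    [[0,0,0],0],
    [[0,0,0],0],
    [[0,0,0],0],
    [[0,0,0],0],
    [[0,0,0],0],
    [[0,0,0],0]
  ]
}}

```text
time: 21.2
position: [0.45, -0.0689, 0.0035]
orientation: [180.0, 0.1, 163.5]
wrist_force: [-1.6, 0.4, 13.3]
width: -0.002
grasp_force: 6.5
```

Request:
{"name": "apply_moves", "arguments": {
  "plan": [
    [[0,0,-0.2],0],
    [[0,0,-0.5],0],
    [[0,0,-0.7],0],
    [[0,0,-0.8],0],
    [[0,0,-0.8],0],
    [[0,0,-0.8],0],
    [[0,0,-0.5],0],
    [[0,0,0],0],
    [[0,0,0],0],
    [[0,0,0],0]
  ]
}}

```text
time: 22.03
position: [0.449, -0.0687, 0.1311]
orientation: [-180.0, -0.1, 163.5]
wrist_force: [-1.1, -0.2, 0.4]
width: -0.004
grasp_force: 0.0
```

Run:
```python
from h import *
c=manip.read_camera("top"); bar(c,.1,(.595,-.0763))
print(manip.read_state()["wrist_force"]); print(manip.sign_off())
```

```text
bar 62 [ 0.5869 -0.0607  0.111 ] ((588.3509521484375, -63.72881317138672), (12.679034233093262, 28.72162437438965), 30.502269744873047) yaw 131.4 z [0.1117 0.1146] yellow z 0.0925
[ 0.08343474 -0.22432048  0.37750623]
the job is handed in; nothing more can be done
None
```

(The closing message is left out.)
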